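# Hold the sprung centrifuge lid just below its balance point

### The job

Two like bench centrifuges stand side by side with a tube rack in front of each: open the one whose rack holds tubes, swinging its sprung lid up by the bar clearly past its balance point (about 52 degrees from level) so that the spring takes over, but keep hold so that it does not fly up to its stop. Then ease it back and hold it still just below the balance point, five to ten degrees, so that a colleague can load it and it will drop shut when let go. Finish while still holding the lid there in the gripper's fingers; keep the other lid shut and leave the racks, tub and bottle where they are.

Things in the scene. Friction and masses are not known exactly. Their poses are not given: they have to be found in the camera images.
- centrifuge_left: left bench centrifuge (stands at the robot's left), a white housing 240 mm deep (x), 180 mm wide, 110 mm high, fixed to the bench; origin at the centre of its underside, its front panel faces its -x. Its white lid, 215 x 176 x 22 mm, covers the top and is hinged along the rear
- lid_left (a joint): opening angle of the left lid, rad: 0 shut (level), grows as the front edge swings up and back (about the hinge's +y), stop at 1.5. A lift spring nearly carries the lid: balance point at 0.90 (52 degrees from level). Below it the lid falls shut (about 2.6 N at the bar at 0, 0.6 N at 0.77); above it the lid springs open (about 1.6 N at 1.2). Lid 0.95 kg
- lid_left_bar (a point): middle of the left lid's steel grip bar: round, 12 mm thick, 110 mm long, parallel to the hinge, on 12 mm posts at its ends (98 mm free between), axis 35 mm above the lid's top; 190 mm ahead of the hinge line (-x of the lid) and 57 mm above it (+z). Lid shut, 171 mm above the bench. Axes are the lid's, y along the bar. Pinched from above, the bar can turn in the jaws
- lid_left_hinge (a point): middle of the left lid's hinge line, at the rear of the housing, 114 mm above the bench; axes are the lid's: y along the hinge, x to the rear and z up when the lid is shut
- centrifuge_right: right bench centrifuge (stands at the robot's right), a white housing 240 mm deep (x), 180 mm wide, 110 mm high, fixed to the bench; origin at the centre of its underside, its front panel faces its -x. Its white lid, 215 x 176 x 22 mm, covers the top and is hinged along the rear
- lid_right (a joint): opening angle of the right lid, rad: 0 shut (level), grows as the front edge swings up and back (about the hinge's +y), stop at 1.5. A lift spring nearly carries the lid: balance point at 0.90 (52 degrees from level). Below it the lid falls shut (about 2.6 N at the bar at 0, 0.6 N at 0.77); above it the lid springs open (about 1.6 N at 1.2). Lid 0.95 kg
- lid_right_bar (a point): middle of the right lid's steel grip bar: round, 12 mm thick, 110 mm long, parallel to the hinge, on 12 mm posts at its ends (98 mm free between), axis 35 mm above the lid's top; 190 mm ahead of the hinge line (-x of the lid) and 57 mm above it (+z). Lid shut, 171 mm above the bench. Axes are the lid's, y along the bar. Pinched from above, the bar can turn in the jaws
- lid_right_hinge (a point): middle of the right lid's hinge line, at the rear of the housing, 114 mm above the bench; axes are the lid's: y along the hinge, x to the rear and z up when the lid is shut
- rack_full: white tube rack 56 x 110 mm, 55 mm high, long side along its y, loose; origin at the centre of its underside. It holds ten capped tubes (86 mm high over the caps). It stands in front of (on the robot's side of) one of the two centrifuges, about 195 mm from that one's centre
- rack_empty: white tube rack 56 x 110 mm, 55 mm high, long side along its y, loose; origin at the centre of its underside. It holds no tubes, only ten empty holes. It stands in front of the other centrifuge
- sharps_tub: round tub 116 mm across, 122 mm high, with a lid, loose, to the left of the centrifuges; origin under its centre; to be left alone
- reagent_bottle: small amber bottle 60 mm across, 110 mm high, loose, to the right of the centrifuges; origin under its centre; to be left alone
Things that resemble listed ones, but are neither listed nor needed, are in the scene too. What is shaped like the rack_full but pink is not meant.

How it is judged:
By the outcome, as a careful person would: the job done as asked, in the order asked, and still so for the second after the job is handed in, while the arm keeps its last pose, push and grip.
It also fails if it takes over 42 s, if anything falls off the work surface, if the arm or the gripper's body presses on something with over 40 N, if the wrist force passes 120 N, or if a joint passes its speed limit or range.

### The arm

A 6-joint arm with a two-finger parallel gripper is mounted at the origin on the work surface. World frame = base frame: x ahead of the robot, y to its left, z up, the work surface at z = 0. Lengths are in m, angles in rad, forces in N, time in s.
With the tool pointing down it reaches from about 0.35 to 0.975 m from the base axis. Payload 4.9 kg.
Tool frame: the origin (TCP) lies at the very end of the fingers, on their centre line; the grasp point (between the pads) lies 19 mm behind it; x points along the fingers, y is the direction in which the jaws open and shut, and the axes are right-handed (so a half turn about x gives the same grasp; the last joint's range is limited). The gripper opens to 85 mm and grips with 20 to 120 N. Pads are 22 mm wide; open, the fingers measure 114 mm over their backs; the gripper's body (76 mm by 85 mm) begins 54 mm behind the grasp point. The pads swing forward as they close: fully open they stand 13 mm farther back than shut.
Start: joints at [1.026, 0.053, 1.613, -0, 1.476, -0.119], TCP at [0.258, 0.569, 0.231] pointing down, gripper open.
Joint ranges: [-3.01, 3.01], [-1.01, 2.22], [0.06, 2.58], [-1.02, 4.17], [0.09, 2.62], [-3.14, 3.14]. Speed limits (rad/s): [2.57, 2.57, 3.14, 3.14, 3.14, 3.14].

### API

Orientations are given as a rotation vector (axis times angle).
In Python, from station import ctrl gives the robot as it stands. The module is installed in compiled form; this text tells all that it offers.
- The arm moves only by the shell command python3 -m handwheel 'ROWS' [FORCE]. ROWS is JSON, one flat list of numbers, 7 for each row, row after row: the opening, from 0 (shut) to 1 (fully open), then the shift along the tool's x, y, z in m, then the turn, a rotation vector about the tool's x, y, z in degrees. A call has 1 to 12 rows; each row is the pose to reach, as a shift and turn from the pose commanded when the call began, along the tool's axes at that moment; what a row does not reach only later rows make up. A row lasts 1/12 s, in which the tool goes at most 41.7 mm and 7.16 degrees, less where a joint would pass 70% of its speed; a pose out of reach is approached as far as the arm can. A call with a gripper value outside its range is refused whole. The fingers move at their own pace and stop on an object; FORCE is the grip in N (left out, the last holds). Time passes only in rows, so rows that repeat a pose let the fingers close. It gives the time, the measured TCP pose, the force and the opening at its end, in the units of the state.
- ctrl.get_obs(): the state, without advancing time (a new reading comes with each control period).
- ctrl.get_image(name): name is "scene" or "top"; returns (picture, depth): 384x512x3 uint8, blue, green, red; 384x512 float32, m along the optical axis (not along the pixel's ray), 0 where there is no reading.
- ctrl.camera_params(name): a dict with "fov_y" (degrees; the focal length in pixels is half the picture's height over the tangent of half this angle, whatever the lens; pixels are square), "cx", "cy" (the principal point, pixels), "R" (3x3) and "t" (3): a world point X has camera coordinates R X + t. Camera axes: x right, y down, z forward; pixel columns grow to the right and rows downward; lengths in m; the calibration is good to about 2 mm. A picture is of the moment at which its call begins. camera_params takes no time and is no camera call.
- ctrl.finish_job(): hands the job in, once; it reports no verdict.
The state is a dict: "t": time; "q": joint angles; "dq": joint speeds; "effort": joint torques, N m; "tool_pos": TCP position; "tool_rot": TCP orientation; "contact_force": force on the tool from outside, world axes, zero at the start; "wrist_torque": the same for the moment, N m; "opening": finger opening in m.
Only numpy, scipy, OpenCV 4.12 (cv2) and the standard library are available. Lean on these libraries where they do the work, as an engineer would, in place of code of your own. Each camera call takes 0.05 s, during which the arm holds its last target.

## Working session

There is one attempt and no reset: what is moved stays moved. The work goes in short steps, Python scripts to look and compute and a shell command to move; the robot and the scene stay as the last step left them, time stands still between calls to the robot, and variables do not carry over. Pictures are saved under pics/ and viewed, and the job is handed in when it is done.

```bash
ls; mkdir -p pics; python3 - <<'E'
from station import ctrl
import cv2,numpy as np
o=ctrl.get_obs()
for k,v in o.items(): print(k,np.round(v,4))
for n in("scene","top"):
    im,d=ctrl.get_image(n); cv2.imwrite(f"pics/{n}0.png",im); np.savez(f"{n}0.npz",im=im,d=d)
    p=ctrl.camera_params(n); print(n,{k:np.round(v,4).tolist() for k,v in p.items()}, (d>0).mean())
E
```

```text
pics
t 0.0
q [ 1.026   0.0533  1.6143 -0.      1.476  -0.119 ]
dq [ 0.0002 -0.0004 -0.0001  0.0002  0.0017  0.0011]
effort [ 1.20000e-03 -3.93671e+01 -3.70178e+01 -1.00000e-04  6.90000e-03
 -0.00000e+00]
tool_pos [0.2578 0.5686 0.2301]
tool_rot [ 0.3324  1.5455 -0.3355]
contact_force [ 0.2348 -0.4558  0.6444]
wrist_torque [ 0.0132 -0.0301  0.0082]
opening 0.0855
scene {'fov_y': 47.043, 'cx': 255.3308, 'cy': 193.0093, 'R': [[-0.8256, 0.5639, 0.0194], [0.4239, 0.6425, -0.6384], [-0.3724, -0.5188, -0.7695]], 't': [0.4261, -0.1519, 1.8949]} 0.9866434733072916
top {'fov_y': 46.2464, 'cx': 260.9274, 'cy': 183.6338, 'R': [[0.0262, -0.9993, 0.0258], [-0.9911, -0.0293, -0.1297], [0.1303, -0.0222, -0.9912]], 't': [-0.0255, 0.5382, 1.3927]} 0.9961090087890625
```

View pics/scene0.png

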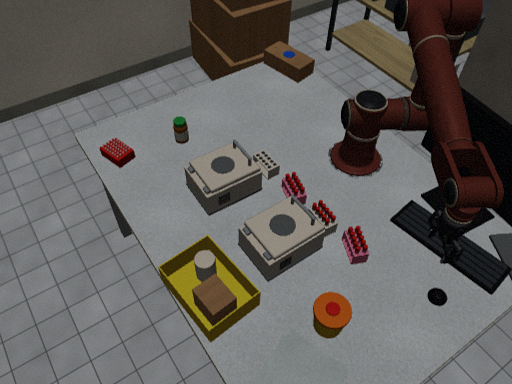

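View pics/top0.png

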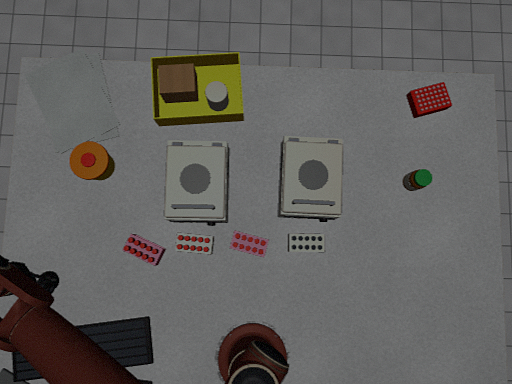

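```bash
python3 - <<'E'
import cv2,numpy as np
t=np.load("top0.npz")["im"]; s=np.load("scene0.npz")["im"]
a=cv2.resize(t[130:270,120:350],None,fx=3.4,fy=3.4,interpolation=cv2.INTER_CUBIC); cv2.imwrite("pics/topz.png",a)
a=cv2.resize(s[130:290,180:380],None,fx=3.7,fy=3.7,interpolation=cv2.INTER_CUBIC); cv2.imwrite("pics/scenez.png",a)
E
```

```text
(no output)
```

View pics/topz.png

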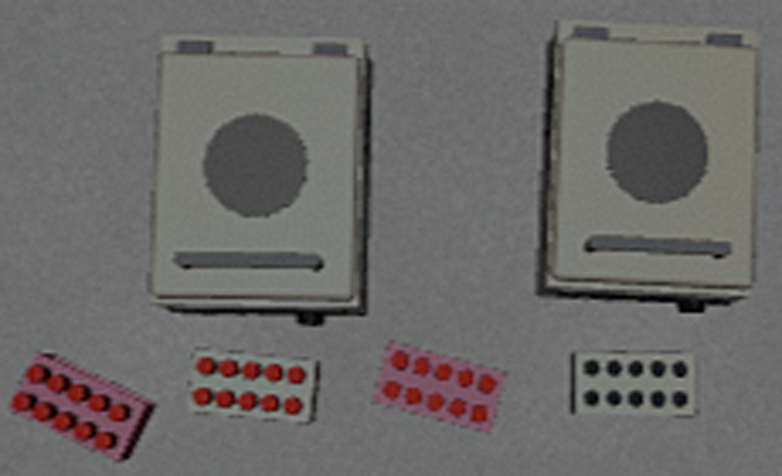

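View pics/scenez.png

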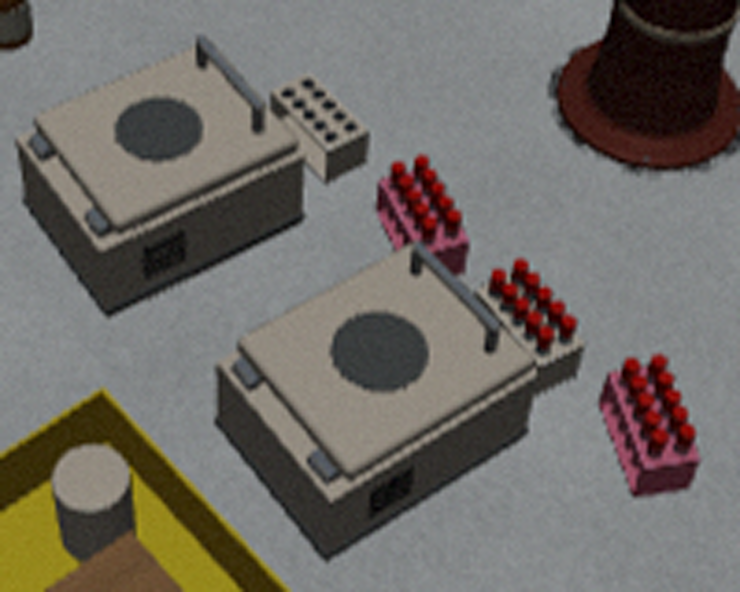

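```bash
cat > h.py <<'E'
import cv2,numpy as np
from station import ctrl
def ray(n,u,v):
    p=ctrl.camera_params(n); f=192/np.tan(np.radians(p["fov_y"]/2)); R=np.array(p["R"]);t=np.array(p["t"])
    return -R.T@t, R.T@np.array([(u-p["cx"])/f,(v-p["cy"])/f,1.])
def plane(n,u,v,z):
    c,d=ray(n,u,v); return c+d*(z-c[2])/d[2]
def tri(a,b):
    (c1,d1),(c2,d2)=ray("top",*a),ray("scene",*b)
    s=np.linalg.lstsq(np.c_[d1,-d2],c2-c1,rcond=None)[0]
    x,y=c1+s[0]*d1,c2+s[1]*d2
    return (x+y)/2,np.linalg.norm(x-y)
def pt(n,u,v,dep): c,d=ray(n,u,v); return c+d*dep
E
python3 - <<'E'
from h import *
Z=dict(top=(198,212,160,226),scene=(190,240,288,320))
for n,(r0,r1,c0,c1) in Z.items():
    f=np.load(n+"0.npz"); im=f["im"].astype(int); D=f["d"]
    m=((im[...,0]-im[...,2])>2)&(im.max(2)<150)
    mm=np.zeros_like(m); mm[r0:r1,c0:c1]=m[r0:r1,c0:c1]
    k,l,st,ce=cv2.connectedComponentsWithStats(mm.astype(np.uint8),connectivity=8)
    for i in range(1,k):
        if st[i,4]>15:
            print(n,st[i],ce[i]); 
            q=np.argwhere(l==i)[:,::-1].astype(np.float32); print(cv2.minAreaRect(q), cv2.boxPoints(cv2.minAreaRect(q)).round(1).tolist())
            P=np.array([pt(n,u,v,D[int(v),int(u)]) for u,v in q]); P=P[(P[:,2]>.15)&(P[:,2]<.2)]
            if len(P): print(len(P),P.mean(0),P.min(0),P.max(0)); c=P.mean(0); print(np.linalg.svd(P-c)[2][0])
E
```

```text
top [172 205  41   3  93] [193.41935484 205.74193548]
((192.0, 206.0), (2.0, 40.0), 90.0) [[172.0, 205.0], [212.0, 205.0], [212.0, 207.0], [172.0, 207.0]]
93 [0.45134525 0.18195611 0.17705742] [0.44816223 0.12935945 0.17093264] [0.45488314 0.24230091 0.18402274]
[ 0.00729701 -0.99996541 -0.00399162]
scene [292 190  28  29 244] [309.61885246 199.74180328]
((310.7500305175781, 198.75001525878906), (30.405588150024414, 24.041629791259766), 45.0) [[291.5, 196.5], [308.5, 179.5], [330.0, 201.0], [313.0, 218.0]]
60 [0.45186147 0.18750292 0.17616846] [0.44598713 0.12730086 0.16863842] [0.45802176 0.24125926 0.18277357]
[-0.02496669  0.99961388 -0.01219652]
scene [288 218   7  16  49] [290.3877551  225.06122449]
((291.0, 225.5), (15.0, 6.0), 90.0) [[288.0, 218.0], [294.0, 218.0], [294.0, 233.0], [288.0, 233.0]]
```

```bash
python3 - <<'E'
from h import *
T=lambda u,v:(120+(u+.5)/3.4-.5,130+(v+.5)/3.4-.5)
S=lambda u,v:(180+(u+.5)/3.7-.5,130+(v+.5)/3.7-.5)
print(tri(T(180,260),S(491,323)),tri(T(318,262),S(417,253)))
for n,p,z in [("barL",T(174,261),.171),("barR",T(324,262),.171),("lidFL",T(153,298),.136),("lidFR",T(353,299),.136),("lidRL",T(160,55),.136),("lidRR",T(357,55),.136)]: print(n,plane("top",*p,z).round(4))
for n,p,z in [("FR",S(412,243),.136),("FL",S(535,367),.136),("RL",S(347,471),.136),("RR",S(240,347),.136)]: print(n,plane("scene",*p,z).round(4))
# depth: bar and lid
f=np.load("top0.npz");D=f["d"]
print([pt("top",u,v,D[v,u]).round(4).tolist() for u,v in [(180,206),(193,206),(205,206),(175,160),(220,160),(195,215)]])
# racks: caps & heights
for n in [(175,243),(195,240),(209,246)]: print(pt("top",*n,D[n[1],n[0]]).round(3))
E
```

```text
(array([0.45053282, 0.23886198, 0.17647887]), np.float64(0.005163576840909162)) (array([0.45114776, 0.12746662, 0.16258454]), np.float64(0.0004081231122041844))
barL [0.4481 0.2465 0.171 ]
barR [0.4508 0.1216 0.171 ]
lidFL [0.4186 0.2689 0.136 ]
lidFR [0.4224 0.0983 0.136 ]
lidRL [0.6303 0.2742 0.136 ]
lidRR [0.6357 0.1027 0.136 ]
FR [0.4325 0.0991 0.136 ]
FL [0.4275 0.2775 0.136 ]
RL [0.6346 0.2716 0.136 ]
RR [0.6391 0.1104 0.136 ]
[[0.4498, 0.2202, 0.1743], [0.4508, 0.1834, 0.1747], [0.4515, 0.1493, 0.1773], [0.588, 0.2472, 0.1381], [0.593, 0.1151, 0.133], [0.4273, 0.1805, 0.1427]]
[ 0.345  0.257 -0.   ]
[0.356 0.185 0.081]
[0.339 0.144 0.056]
```

```bash
cat >> h.py <<'E'
from scipy.spatial.transform import Rotation as Ro
PSI=np.radians(1.3); BAR=np.array([.451,.185,.171]); L=Ro.from_euler('z',PSI).as_matrix(); HIN=BAR+L@np.array([.19,0,-.057])
def bar(th): # deg
    return HIN+L@Ro.from_euler('y',th,degrees=True).as_matrix()@np.array([-.19,0,.057])
def Rt(tau,s):
    B=np.array([[0,s,0],[0,0,-s],[-1,0,0]],float)  # cols x=-Z,y=sX,z=-sY
    return L@Ro.from_euler('y',tau,degrees=True).as_matrix()@B
def rel(pos,R,o=None,P0=None,R0=None):
    o=o or ctrl.get_obs()
    P0=np.array(o["tool_pos"]) if P0 is None else P0
    R0=Ro.from_rotvec(o["tool_rot"]).as_matrix() if R0 is None else R0
    return (R0.T@(pos-P0)).round(4), Ro.from_matrix(R0.T@R).as_rotvec(degrees=True).round(2)
def tcp(b,R,past=.017): return b+R[:,0]*past
E
python3 - <<'E'
from h import *
o=ctrl.get_obs(); R0=Ro.from_rotvec(o["tool_rot"]).as_matrix(); print(R0.round(2)); print(HIN, bar(65))
for s in (1,-1):
    R=Rt(-15,s); print(s,rel(tcp(BAR,R,-.09),R)); 
E
```

```text
[[-0.    0.41  0.91]
 [-0.    0.91 -0.41]
 [-1.   -0.   -0.  ]]
[0.6409511  0.18931059 0.114     ] [0.61232054 0.18866088 0.31028772]
1 (array([-0.0273, -0.2798,  0.3134]), array([63.93, -8.37, 13.49]))
-1 (array([-0.0273, -0.2798,  0.3134]), array([-114.91,  -15.25,   -9.46]))
```

```bash
python3 -m handwheel '[0.4,-0.04,-0.1,0.11,0,0,0, 0.4,-0.04,-0.1,0.11,20,0,0, 0.4,-0.04,-0.1,0.11,20,0,0, 0.4,-0.028,-0.28,0.313,64,-8.4,13.5, 0.4,-0.028,-0.28,0.313,64,-8.4,13.5, 0.4,-0.028,-0.28,0.313,64,-8.4,13.5, 0.4,-0.028,-0.28,0.313,64,-8.4,13.5, 0.4,-0.028,-0.28,0.313,64,-8.4,13.5, 0.4,-0.028,-0.28,0.313,64,-8.4,13.5, 0.4,-0.028,-0.28,0.313,64,-8.4,13.5, 0.4,-0.028,-0.28,0.313,64,-8.4,13.5, 0.4,-0.028,-0.28,0.313,64,-8.4,13.5]' 40; python3 - <<'E'
from h import *
print(ctrl.get_obs()["q"])
R=Rt(-15,1); print(rel(tcp(BAR,R,-.09),R))
E
```

```text
t: 1.1
tool_pos: [0.4276, 0.1829, 0.2587]
tool_rot: [1.313, 1.024, -1.0]
contact_force: [0.1, -0.3, -0.1]
opening: 0.0337
[ 0.28486318 -0.54545645  2.08067537 -0.06924711  1.35278515  0.27456626]
(array([ 0.0007, -0.0001, -0.0016]), array([-0.34,  0.01, -0.05]))
```

```bash
python3 - <<'E'
from h import *
s,_=ctrl.get_image("scene"); t,_=ctrl.get_image("top")
a=cv2.resize(s[90:270,230:430],None,fx=2,fy=2,interpolation=cv2.INTER_CUBIC); b=cv2.resize(t[130:310,120:320],None,fx=2,fy=2,interpolation=cv2.INTER_CUBIC)
cv2.imwrite("pics/a1.png",np.clip(np.hstack([a,b])*1.5,0,255).astype(np.uint8))
E
```

```text
(no output)
```

View pics/a1.png

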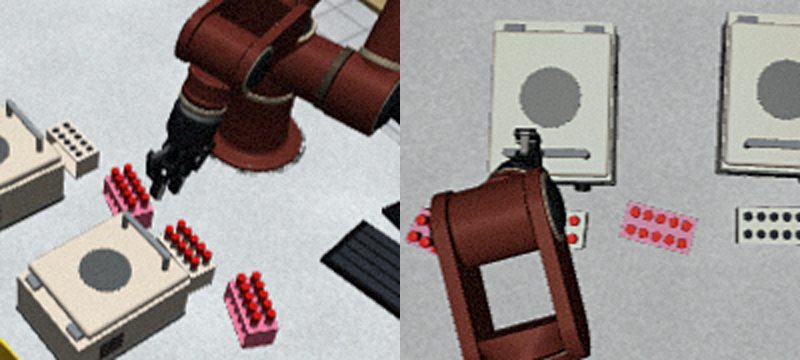

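```bash
python3 -m handwheel '[0.4,0.03,0,-0.001,0,0,0, 0.4,0.06,0,-0.001,0,0,0, 0.4,0.08,0,-0.001,0,0,0, 0.4,0.095,0,-0.001,0,0,0, 0.4,0.107,0,-0.001,0,0,0, 0.4,0.107,0,-0.001,0,0,0]'; python3 - <<'E'
from h import *
s,_=ctrl.get_image("scene"); t,_=ctrl.get_image("top")
a=cv2.resize(s[130:280,250:390],None,fx=2.8,fy=2.8,interpolation=cv2.INTER_CUBIC); b=cv2.resize(t[130:280,130:270],None,fx=2.8,fy=2.8,interpolation=cv2.INTER_CUBIC)
cv2.imwrite("pics/a2.png",np.clip(np.hstack([a,b])*1.5,0,255).astype(np.uint8))
E
```

```text
t: 1.7
tool_pos: [0.4532, 0.1879, 0.1523]
tool_rot: [1.304, 1.032, -0.999]
contact_force: [0.3, 0.4, -0.4]
opening: 0.034
```

View pics/a2.png

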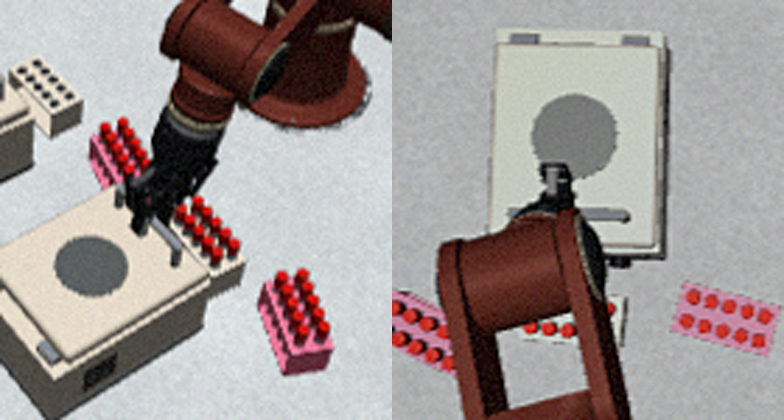

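```bash
python3 -m handwheel '[0,0,0,0,0,0,0, 0,0,0,0,0,0,0, 0,0,0,0,0,0,0, 0,0,0,0,0,0,0, 0,0,0,0,0,0,0]' 50; python3 - <<'E'
from h import *
o=ctrl.get_obs(); print(o["contact_force"],o["opening"],o["tool_pos"])
R=Rt(-15,1); print(rel(tcp(BAR,R,.017),R))
E
```

```text
t: 2.22
tool_pos: [0.4559, 0.1875, 0.1575]
tool_rot: [1.313, 1.026, -0.994]
contact_force: [-1.0, 3.2, 4.0]
opening: 0.0102
[-0.96563172  3.15206569  4.04471774] 0.010205768790587657 [0.45594388 0.18746466 0.15748683]
(array([ 0.0026, -0.0013,  0.0024]), array([-0.12, -0.18, -0.21]))
```

```bash
cat >> h.py <<'E'
def goal(th,past=.017,f=.7):
    R=Rt(-15+f*th,1); return tcp(bar(th),R,past),R
def table(th0,ths,**k):
    P0,R0=goal(th0,**k)
    for t in ths:
        d,r=rel(*goal(t,**k),P0=P0,R0=R0,o={1:1}); print(t,d.round(4),r.round(1))
E
python3 -c "
from h import *
table(0,[2,4,6,8,10,12])"
```

```text
2 [-0.0058  0.0033 -0.    ] [ 0.  -0.  -1.4]
4 [-0.0115  0.0069 -0.    ] [-0.  -0.  -2.8]
6 [-0.0171  0.0106  0.    ] [ 0.  -0.  -4.2]
8 [-0.0226  0.0145 -0.    ] [-0.  -0.  -5.6]
10 [-0.0279  0.0186 -0.    ] [ 0. -0. -7.]
12 [-0.033   0.0229 -0.    ] [ 0.  -0.  -8.4]
```

```bash
python3 -m handwheel '[0,-0.003,0.0016,0,0,0,-0.7, 0,-0.0058,0.0033,0,0,0,-1.4, 0,-0.0087,0.005,0,0,0,-2.1, 0,-0.0115,0.0069,0,0,0,-2.8, 0,-0.0143,0.0087,0,0,0,-3.5, 0,-0.0171,0.0106,0,0,0,-4.2, 0,-0.0198,0.0125,0,0,0,-4.9, 0,-0.0226,0.0145,0,0,0,-5.6, 0,-0.0252,0.0165,0,0,0,-6.3, 0,-0.0279,0.0186,0,0,0,-7, 0,-0.033,0.0229,0,0,0,-8.4, 0,-0.033,0.0229,0,0,0,-8.4]'; python3 - <<'E'
from h import *
o=ctrl.get_obs(); print(np.round(o["contact_force"],1),o["opening"],o["tool_pos"],goal(12)[0],o["q"])
print(rel(*goal(12)))
s,_=ctrl.get_image("scene"); t,_=ctrl.get_image("top")
a=cv2.resize(s[130:280,250:390],None,fx=2.8,fy=2.8,interpolation=cv2.INTER_CUBIC); b=cv2.resize(t[130:280,130:270],None,fx=2.8,fy=2.8,interpolation=cv2.INTER_CUBIC)
cv2.imwrite("pics/a3.png",np.clip(np.hstack([a,b])*1.5,0,255).astype(np.uint8))
E
```

```text
t: 3.22
tool_pos: [0.4687, 0.1876, 0.1935]
tool_rot: [1.249, 1.139, -1.108]
contact_force: [-0.2, 4.5, -2.1]
opening: 0.0101
[-0.2  4.5 -2.1] 0.010104492253450437 [0.46873234 0.18760652 0.19354253] [0.46895223 0.18540739 0.1923703 ] [ 0.24533653 -0.29225283  1.99494362 -0.02233523  1.32744706  0.22857575]
(array([0.0012, 0.    , 0.0022]), array([-0.11, -0.2 ,  0.09]))
```

View pics/a3.png

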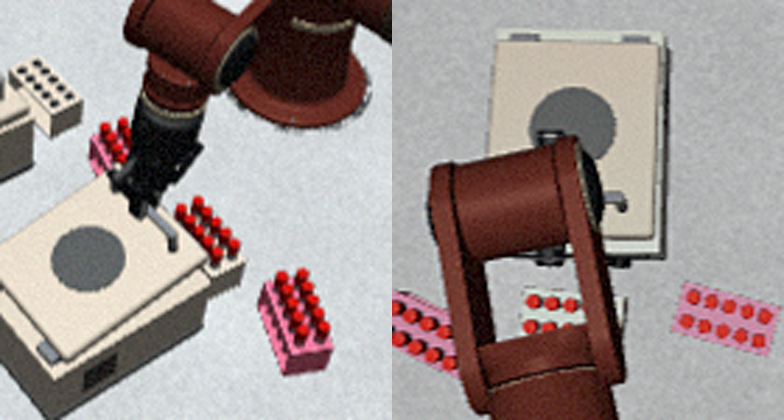

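```bash
python3 -c "
from h import *
table(12,[14,16,18,20,22,24,26,28,30,32,34,36])"
```

```text
14 [-0.0056  0.0037 -0.    ] [ 0.  -0.  -1.4]
16 [-0.011   0.0076  0.    ] [-0.   0.  -2.8]
18 [-0.0163  0.0116  0.    ] [ 0.   0.  -4.2]
20 [-0.0215  0.0159  0.    ] [-0.   0.  -5.6]
22 [-0.0265  0.0203  0.    ] [ 0.  0. -7.]
24 [-0.0313  0.0249  0.    ] [-0.   0.  -8.4]
26 [-0.036   0.0296  0.    ] [ 0.   0.  -9.8]
28 [-0.0405  0.0346  0.    ] [ -0.   -0.  -11.2]
30 [-0.0448  0.0396  0.    ] [  0.    0.  -12.6]
32 [-0.049   0.0449  0.    ] [ -0.   0. -14.]
34 [-0.0529  0.0502  0.    ] [  0.    0.  -15.4]
36 [-0.0567  0.0557  0.    ] [ -0.   -0.  -16.8]
```

```bash
python3 -m handwheel '[0,-0.0056,0.0037,0,0,0,-1.4, 0,-0.011,0.0076,0,0,0,-2.8, 0,-0.0163,0.0116,0,0,0,-4.2, 0,-0.0215,0.0159,0,0,0,-5.6, 0,-0.0265,0.0203,0,0,0,-7, 0,-0.0313,0.0249,0,0,0,-8.4, 0,-0.036,0.0296,0,0,0,-9.8, 0,-0.0405,0.0346,0,0,0,-11.2, 0,-0.0448,0.0396,0,0,0,-12.6, 0,-0.049,0.0449,0,0,0,-14, 0,-0.0529,0.0502,0,0,0,-15.4, 0,-0.0567,0.0557,0,0,0,-16.8]'; python3 - <<'E'
from h import *
o=ctrl.get_obs(); print(np.round(o["contact_force"],1),o["opening"],o["tool_pos"],goal(36)[0],o["q"])
print(rel(*goal(36)))
table(36,[38,40,42,44,46,48,50,52,54,56,58,60])
E
```

```text
t: 4.32
tool_pos: [0.5159, 0.1882, 0.256]
tool_rot: [1.1, 1.354, -1.327]
contact_force: [-3.8, 4.1, 0.1]
opening: 0.0098
[-3.8  4.1  0.1] 0.009800731047535904 [0.51591094 0.18820828 0.25601357] [0.5177629  0.18651506 0.25506184] [ 0.19680711 -0.0228482   1.65595916  0.03421572  1.68932718  0.17580146]
(array([0.0006, 0.002 , 0.0017]), array([-0.03, -0.13,  0.34]))
38 [-0.005   0.0044 -0.    ] [ 0.   0.  -1.4]
40 [-0.0099  0.0089  0.    ] [ 0.   0.  -2.8]
42 [-0.0146  0.0136  0.    ] [ 0.   0.  -4.2]
44 [-0.0191  0.0184 -0.    ] [ 0.   0.  -5.6]
46 [-0.0235  0.0234  0.    ] [ 0.  0. -7.]
48 [-0.0277  0.0286  0.    ] [ 0.   0.  -8.4]
50 [-0.0316  0.0339  0.    ] [ 0.   0.  -9.8]
52 [-0.0354  0.0393 -0.    ] [  0.   -0.  -11.2]
54 [-0.039   0.0449  0.    ] [  0.    0.  -12.6]
56 [-0.0424  0.0505 -0.    ] [  0.   0. -14.]
58 [-0.0456  0.0563  0.    ] [  0.    0.  -15.4]
60 [-0.0486  0.0622 -0.    ] [  0.    0.  -16.8]
```

```bash
python3 - <<'E'
from h import *
s,_=ctrl.get_image("scene")
a=cv2.resize(s[100:280,220:400],None,fx=3.3,fy=3.3,interpolation=cv2.INTER_CUBIC)
cv2.imwrite("pics/a4.png",np.clip(a*1.7,0,255).astype(np.uint8))
E
```

```text
(no output)
```

View pics/a4.png

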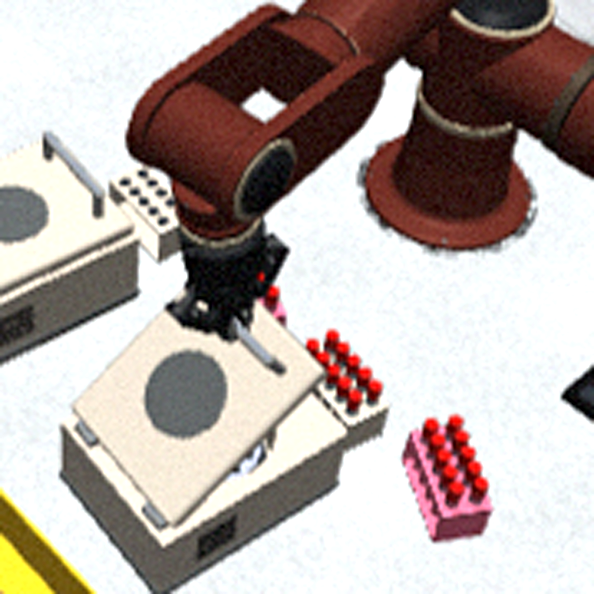

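```bash
python3 -m handwheel '[0,-0.005,0.0044,0,0,0,-1.4, 0,-0.0099,0.0089,0,0,0,-2.8, 0,-0.0146,0.0136,0,0,0,-4.2, 0,-0.0191,0.0184,0,0,0,-5.6, 0,-0.0235,0.0234,0,0,0,-7, 0,-0.0277,0.0286,0,0,0,-8.4, 0,-0.0316,0.0339,0,0,0,-9.8, 0,-0.0354,0.0393,0,0,0,-11.2, 0,-0.039,0.0449,0,0,0,-12.6, 0,-0.0424,0.0505,0,0,0,-14, 0,-0.0456,0.0563,0,0,0,-15.4, 0,-0.0486,0.0622,0,0,0,-16.8]'; python3 - <<'E'
from h import *
o=ctrl.get_obs(); print(np.round(o["contact_force"],1),o["opening"],o["tool_pos"],goal(60)[0],o["q"])
print(rel(*goal(60)))
table(60,[61,62,63,64,65,66])
s,d=ctrl.get_image("scene"); t,dt=ctrl.get_image("top"); np.savez("s60.npz",im=s,d=d); np.savez("t60.npz",im=t,d=dt)
a=cv2.resize(s[100:280,220:400],None,fx=2.2,fy=2.2,interpolation=cv2.INTER_CUBIC)
b=cv2.resize(t[100:280,110:290],None,fx=2.2,fy=2.2,interpolation=cv2.INTER_CUBIC)
cv2.imwrite("pics/a5.png",np.clip(np.hstack([a,b])*1.7,0,255).astype(np.uint8))
E
```

```text
t: 5.37
tool_pos: [0.5868, 0.1892, 0.2951]
tool_rot: [0.928, 1.555, -1.533]
contact_force: [-3.7, 2.2, 5.4]
opening: 0.0099
[-3.7  2.2  5.4] 0.009866701273575902 [0.58680284 0.18915437 0.29508942] [0.58761044 0.18810012 0.29189772] [0.16160195 0.30168325 1.27825718 0.0721908  2.02975454 0.15622397]
(array([0.0025, 0.0022, 0.0011]), array([-0.02, -0.09,  0.12]))
61 [-0.0022  0.0025  0.    ] [-0.   0.  -0.7]
62 [-0.0044  0.0049 -0.    ] [-0.  -0.  -1.4]
63 [-0.0065  0.0075 -0.    ] [ 0.  -0.  -2.1]
64 [-0.0086  0.01    0.    ] [-0.   0.  -2.8]
65 [-0.0106  0.0126 -0.    ] [-0.  -0.  -3.5]
66 [-0.0126  0.0153  0.    ] [ 0.  -0.  -4.2]
```

View pics/a5.png

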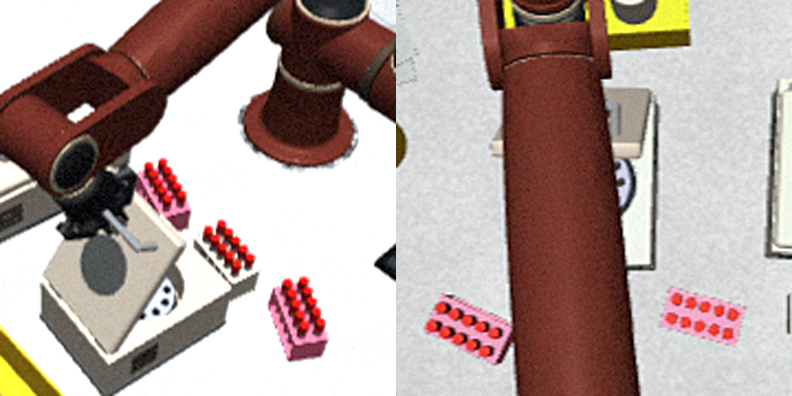

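```bash
cat >> h.py <<'E'
def lidang(n,im,D,poly,dark=True):
    m=np.zeros(D.shape,np.uint8); cv2.fillPoly(m,[np.int32(poly)],1)
    q=np.argwhere((m>0)&(D>0)); P=np.array([pt(n,u,v,D[v,u]) for v,u in q])
    for _ in range(4):
        c=P.mean(0); w=np.linalg.svd(P-c,full_matrices=False)[2][2]; w*=np.sign(w[2]); r=(P-c)@w; P=P[abs(r)<max(.004,2*r.std())]
    return np.degrees(np.arctan2(w@L[:,0],w[2])), np.degrees(np.arcsin(w@L[:,1])), r.std(), len(P), c, (c-HIN)@w
E
python3 - <<'E'
from h import *
f=np.load("s60.npz"); Z=lambda u,v:(220+u/2.2,100+v/2.2)
print(lidang("scene",f["im"],f["d"],[Z(135,248),Z(163,243),Z(115,325),Z(60,280),Z(80,245)]))
f=np.load("scene0.npz"); Z=lambda u,v:(180+u/3.7,130+v/3.7)
print(lidang("scene",f["im"],f["d"],[Z(405,265),Z(500,370),Z(350,455),Z(260,350)]))
E
```

```text
(np.float64(59.51170193690894), np.float64(0.22135780215535372), np.float64(0.00189781520511457), 897, array([0.60913912, 0.2026022 , 0.20996086]), np.float64(0.021594386869367443))
(np.float64(-0.13891767714993822), np.float64(-0.14300757011654594), np.float64(0.002117715826581094), 1559, array([0.54031432, 0.19197867, 0.1361423 ]), np.float64(0.022373601186958046))
```

```bash
python3 -m handwheel '[0,-0.0022,0.0025,0,0,0,-0.7, 0,-0.0044,0.0049,0,0,0,-1.4, 0,-0.0065,0.0075,0,0,0,-2.1, 0,-0.0086,0.01,0,0,0,-2.8, 0,-0.0106,0.0126,0,0,0,-3.5, 0,-0.0126,0.0153,0,0,0,-4.2, 0,-0.0126,0.0153,0,0,0,-4.2, 0,-0.0126,0.0153,0,0,0,-4.2, 0,-0.0126,0.0153,0,0,0,-4.2]'; python3 - <<'E'
from h import *
o=ctrl.get_obs(); print(np.round(o["contact_force"],1),o["opening"])
print(rel(*goal(66)))
s,d=ctrl.get_image("scene");np.savez("s66.npz",im=s,d=d)
Z=lambda u,v:(220+u/2.2,100+v/2.2)
print(lidang("scene",s,d,[Z(135,248),Z(163,243),Z(115,320),Z(65,280),Z(80,245)]))
table(66,[64,62,60,58,56,54,52,50,48,46,44])
a=cv2.resize(s[100:280,220:400],None,fx=2.2,fy=2.2,interpolation=cv2.INTER_CUBIC)
cv2.imwrite("pics/a6.png",np.clip(a*1.7,0,255).astype(np.uint8))
E
```

```text
t: 6.22
tool_pos: [0.6067, 0.1894, 0.3]
tool_rot: [0.882, 1.602, -1.581]
contact_force: [-1.5, 1.5, 7.5]
opening: 0.0102
[-1.5  1.5  7.5] 0.010193363352945097
(array([0.0031, 0.0021, 0.0009]), array([-0.03, -0.1 , -0.09]))
(np.float64(64.87473756900135), np.float64(0.42328490788291845), np.float64(0.0017265846022543555), 823, array([0.61308702, 0.2105142 , 0.22594152]), np.float64(0.022905283381474132))
64 [ 0.0044 -0.0049  0.    ] [-0.   0.   1.4]
62 [ 0.009  -0.0097 -0.    ] [-0.   0.   2.8]
60 [ 0.0137 -0.0143 -0.    ] [-0.   0.   4.2]
58 [ 0.0186 -0.0187  0.    ] [-0.   0.   5.6]
56 [ 0.0237 -0.023  -0.    ] [-0.  0.  7.]
54 [ 0.0289 -0.0271  0.    ] [-0.   0.   8.4]
52 [ 0.0342 -0.031  -0.    ] [-0.  -0.   9.8]
50 [ 0.0397 -0.0347  0.    ] [-0.   0.  11.2]
48 [ 0.0453 -0.0382  0.    ] [-0.   0.  12.6]
46 [ 0.0511 -0.0415  0.    ] [-0.  0. 14.]
44 [ 0.057  -0.0446 -0.    ] [-0.   0.  15.4]
```

View pics/a6.png

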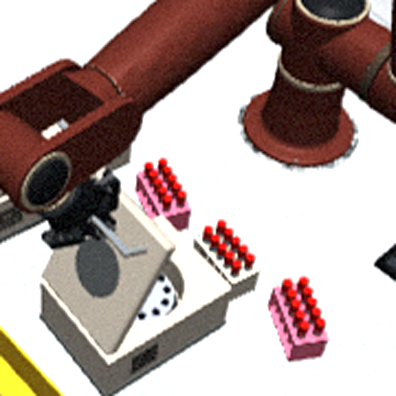

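The lid is at about 65°, still held, with the bar at zoom (115,235). Next I ease it back to 44°, which is 7.5° below balance.

```bash
python3 -m handwheel '[0,0.0044,-0.0049,0,0,0,1.4, 0,0.009,-0.0097,0,0,0,2.8, 0,0.0137,-0.0143,0,0,0,4.2, 0,0.0186,-0.0187,0,0,0,5.6, 0,0.0237,-0.023,0,0,0,7, 0,0.0289,-0.0271,0,0,0,8.4, 0,0.0342,-0.031,0,0,0,9.8, 0,0.0397,-0.0347,0,0,0,11.2, 0,0.0425,-0.0365,0,0,0,11.9, 0,0.0453,-0.0382,0,0,0,12.6, 0,0.0511,-0.0415,0,0,0,14, 0,0.057,-0.0446,0,0,0,15.4]'; python3 -m handwheel '[0,0,0,0,0,0,0, 0,0,0,0,0,0,0, 0,0,0,0,0,0,0, 0,0,0,0,0,0,0, 0,0,0,0,0,0,0, 0,0,0,0,0,0,0]'; python3 - <<'E'
from h import *
o=ctrl.get_obs(); print(np.round(o["contact_force"],1),o["opening"],np.abs(o["dq"]).max())
print(rel(*goal(44)))
s,d=ctrl.get_image("scene");np.savez("s44.npz",im=s,d=d); t,_=ctrl.get_image("top")
a=cv2.resize(s[100:280,220:400],None,fx=3.3,fy=3.3,interpolation=cv2.INTER_CUBIC)
cv2.imwrite("pics/a7.png",np.clip(a*1.7,0,255).astype(np.uint8)); cv2.imwrite("pics/top7.png",np.clip(t*1.5,0,255).astype(np.uint8))
E
```

```text
t: 7.27
tool_pos: [0.5395, 0.1885, 0.2738]
tool_rot: [1.052, 1.416, -1.39]
contact_force: [-1.8, 3.0, 7.3]
opening: 0.0102
t: 7.77
tool_pos: [0.5384, 0.1885, 0.2735]
tool_rot: [1.048, 1.419, -1.393]
contact_force: [-5.5, 2.1, 7.9]
opening: 0.0095
[-5.5  2.1  7.9] 0.009518965937642806 0.002868492446483549
(array([0.0026, 0.0016, 0.0015]), array([-0.02, -0.12,  0.05]))
```

View pics/a7.png

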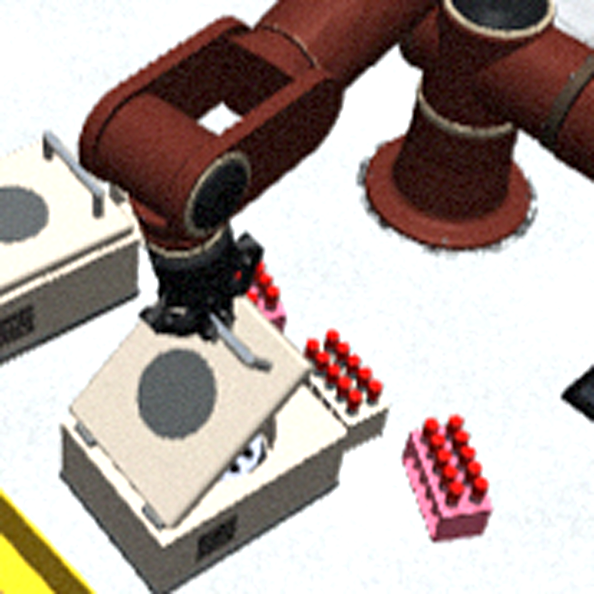

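View pics/top7.png

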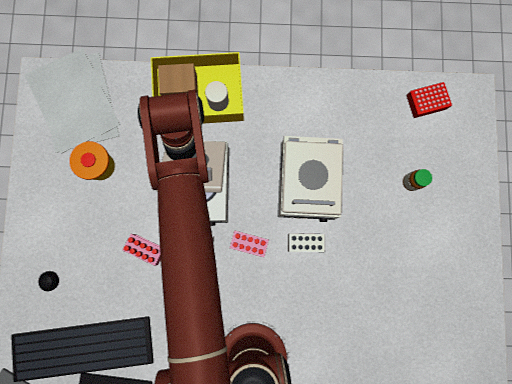

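```bash
python3 - <<'E'
from h import *
f=np.load("s44.npz"); Z=lambda u,v:(220+u/3.3,100+v/3.3)
for poly in ([Z(230,355),Z(290,375),Z(180,500),Z(90,410),Z(140,355)],[Z(215,350),Z(280,385),Z(170,505),Z(85,405),Z(130,360)],[Z(225,380),Z(270,385),Z(175,490),Z(110,425)]):
    print(lidang("scene",f["im"],f["d"],poly))
E
```

```text
(np.float64(43.234315813337986), np.float64(-0.038357147930256866), np.float64(0.0022267244871336037), 1361, array([0.58327361, 0.2038605 , 0.19809479]), np.float64(0.021985505876734035))Traceback (most recent call last):
  File "<stdin>", line 4, in <module>
  File "h.py", line 35, in lidang
    q=np.argwhere((m>0)&(D>0)); P=np.array([pt(n,u,v,D[v,u]) for v,u in q])
                                            ~~^^^^^^^^^^^^^^
  File "h.py", line 13, in pt
    def pt(n,u,v,dep): c,d=ray(n,u,v); return c+d*dep
                           ~~~^^^^^^^
  File "h.py", line 4, in ray
    p=ctrl.camera_params(n); f=192/np.tan(np.radians(p["fov_y"]/2)); R=np.array(p["R"]);t=np.array(p["t"])
ValueError: time passes only in moves, steps and waits
```

```bash
python3 -m handwheel '[0,0,0,0,0,0,0, 0,0,0,0,0,0,0, 0,0,0,0,0,0,0, 0,0,0,0,0,0,0, 0,0,0,0,0,0,0, 0,0,0,0,0,0,0, 0,0,0,0,0,0,0, 0,0,0,0,0,0,0, 0,0,0,0,0,0,0, 0,0,0,0,0,0,0, 0,0,0,0,0,0,0, 0,0,0,0,0,0,0]'; python3 - <<'E'
from h import *
import h
s,d=ctrl.get_image("scene")
P=ctrl.camera_params("scene")
class C: camera_params=staticmethod(lambda n:P)
h.ctrl=C
Z=lambda u,v:(220+u/3.3,100+v/3.3)
for poly in ([Z(230,355),Z(290,375),Z(180,500),Z(90,410),Z(140,355)],[Z(225,380),Z(270,385),Z(175,490),Z(110,425)]):
    print(lidang("scene",s,d,poly))
E
```

```text
t: 8.87
tool_pos: [0.5385, 0.1885, 0.2735]
tool_rot: [1.048, 1.419, -1.393]
contact_force: [-5.1, 1.3, 8.5]
opening: 0.0105
(np.float64(43.0413746621201), np.float64(0.024031094736577312), np.float64(0.0021720389226203814), 1360, array([0.58306584, 0.20414676, 0.19801958]), np.float64(0.02214510019681075))
(np.float64(43.254317743075106), np.float64(0.3866618576020566), np.float64(0.002025197389440732), 665, array([0.58869844, 0.21928102, 0.19263944]), np.float64(0.022153971402419516))
```

```bash
python3 -m handwheel '[0,-0.0008,0.0009,0,0,0,-0.2, 0,-0.0018,0.002,0,0,0,-0.5, 0,-0.0018,0.002,0,0,0,-0.5, 0,-0.0018,0.002,0,0,0,-0.5, 0,-0.0018,0.002,0,0,0,-0.5, 0,-0.0018,0.002,0,0,0,-0.5, 0,-0.0018,0.002,0,0,0,-0.5, 0,-0.0018,0.002,0,0,0,-0.5, 0,-0.0018,0.002,0,0,0,-0.5, 0,-0.0018,0.002,0,0,0,-0.5]'; python3 - <<'E'
from h import *
import h
s,d=ctrl.get_image("scene")
t,dt=ctrl.get_image("top")
o=ctrl.get_obs(); print(o["opening"],np.abs(o["dq"]).max(),np.round(o["contact_force"],1))
P=ctrl.camera_params("scene")
class C: camera_params=staticmethod(lambda n:P)
h.ctrl=C
Z=lambda u,v:(220+u/3.3,100+v/3.3)
for poly in ([Z(230,355),Z(290,375),Z(180,500),Z(90,410),Z(140,355)],[Z(225,380),Z(270,385),Z(175,490),Z(110,425)]):
    print(lidang("scene",s,d,poly))
# other things unmoved
s0=np.load("scene0.npz")["im"]; print([int(np.abs(cv2.blur(s,(5,5)).astype(int)-cv2.blur(s0,(5,5)))[r0:r1,c0:c1].max()) for r0,r1,c0,c1 in [(110,150,165,195),(285,340,305,360),(150,200,253,283),(210,240,325,340),(150,200,183,240),(225,270,340,372)]])
E
```

```text
t: 9.75
tool_pos: [0.5409, 0.1885, 0.2751]
tool_rot: [1.043, 1.425, -1.399]
contact_force: [-6.5, 1.9, 8.2]
opening: 0.01
0.009808725112320487 0.002912671177263848 [-5.4  2.6  8.9]
(np.float64(44.00984639783437), np.float64(-0.12427794053603732), np.float64(0.0021918564852045196), 1331, array([0.5849877 , 0.20478547, 0.19837665]), np.float64(0.022020619483974456))
(np.float64(44.18479043224081), np.float64(0.06683711246579109), np.float64(0.002047272009725029), 653, array([0.58934066, 0.22030703, 0.19403222]), np.float64(0.02195647390665196))
[20, 21, 135, 20, 21, 20]
```

```bash
python3 -c "
from station import ctrl
print(ctrl.finish_job())"
```

```text
the job is handed in; nothing more can be done
None
```

I opened the left centrifuge, the one whose white rack holds tubes. I pinched its grip bar and swung the lid up to about 65° (13° past balance), keeping hold throughout. I then eased it back and held it at about 44°, roughly 7.5° below balance. The job was handed in with the bar still in the fingers, at about 9.9 s.

**Lid angle:** fitting a plane to the lid in the depth image gave 44.0° and 44.2°, with the arm standing still. After the ease-back it had first read 43.2°, about 0.8° below what I had commanded, so I nudged it up by 0.8°.

**Forces:** the readings I took stayed at about 11 N or less, far under the limits. About 10 N of bracing force remains in the hold.

**Grip:** the opening read about 10 mm on the 12 mm bar throughout, slightly less than nominal, with no sign of slipping.

**Other things:** the tub, the bottle, the right lid and the tops of the tubes in the full rack look the same as in the first scene picture. The empty rack's patch did differ, but the arm stands in front of it in that view. In the top view it is where it was. The full rack's base was partly hidden by the arm from above at the end, so I checked that rack only in the scene view.

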